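Find the loose solvent-tin cap and flag it

ROBOT

A 6-joint arm with a two-finger parallel gripper is mounted at the origin on the work surface. World frame = base frame: x ahead of the robot, y to its left, z up, the work surface at z = 0. Lengths are in m, angles in rad, forces in N, time in s.
With the tool pointing down it reaches from about 0.35 to 0.975 m from the base axis. Payload 4.9 kg.
Tool frame: the origin (TCP) lies on the front face of the gripper's body, between the roots of the fingers; the fingertips stand ctrl.finger_overhang ahead of it and the grasp point (between the pads) lies 54 mm ahead of it (ctrl.finger_overhang is the distance from the TCP to the fingertips, in m); z points along the fingers, y is the line along which they close (so a half turn about z gives the same grasp; the last joint's range is limited). The gripper opens to 85 mm and grips with 20 to 120 N. Pads are 22 mm wide; open, the fingers measure 114 mm over their backs; the gripper's body (76 mm by 85 mm) begins 54 mm behind the grasp point. The pads swing forward as they close: fully open they stand 13 mm farther back than shut.
Start: joints at [0.99, 0.053, 1.613, -0, 1.476, -0.119], TCP at [0.278, 0.56, 0.304] pointing down, gripper open.
Joint ranges: [-3.01, 3.01], [-1.01, 2.22], [0.06, 2.58], [-1.02, 4.17], [0.09, 2.62], [-3.14, 3.14]. Speed limits (rad/s): [2.57, 2.57, 3.14, 3.14, 3.14, 3.14].

INTERFACE

Orientations are given as a rotation vector (axis times angle).
In Python, from station import ctrl, vision gives the robot as it stands. The module is installed in compiled form; this text tells all that it offers.
- The arm moves only by the tool drive_tool, never from a script. Its argument "rows" is a list of rows, each a list of 2 entries, a list of its own where there are three numbers: the shift along the tool's x, y, z in m, then the turn about the tool's z in rad. A call has 1 to 10 rows; each row shifts and turns the commanded pose from where the row before left it, along the tool's axes as they then stand; what a row does not reach is not made up. A row lasts 1/10 s, in which the tool goes at most 50 mm and 8.59 degrees, less where a joint would pass 70% of its speed; a pose out of reach is approached as far as the arm can. A call with a gripper value outside its range is refused whole. "jaw" is the closure, from 0 (fully open) to 1 (shut), set as the call begins (left out, the last holds). The fingers move at their own pace and stop on an object; "grip_force" is the grip in N (left out, the last holds). Time passes only in rows, so rows that do not move let the fingers close. It gives the time, the measured TCP pose, the force, the opening and the grip force at its end, in the units of the state.
- ctrl.get_obs(): the state, without advancing time (a new reading comes with each control period).
- vision.get_image(name): name is "scene" or "side" or "wrist"; returns a dict with "image" (420x560x3 uint8, blue, green, red), "vertical_fov" (degrees; the focal length in pixels is half the picture's height over the tangent of half this angle, whatever the lens; pixels are square), "cx", "cy" (the principal point, pixels), "R" (3x3) and "t" (3): a world point X has camera coordinates R X + t. Camera axes: x right, y down, z forward; pixel columns grow to the right and rows downward; lengths in m; the calibration is good to about 2 mm. A picture is of the moment at which its call begins. There is no depth.
- ctrl.finish_job(): hands the job in; it is judged then, once.
The state is a dict: "t": time; "q": joint angles; "dq": joint speeds; "effort": joint torques, N m; "tool_pos": TCP position; "tool_rot": TCP orientation; "contact_force": force on the tool from outside, world axes, zero at the start; "wrist_torque": the same for the moment, N m; "opening": finger opening in m; "grip_force": force on a finger pad.
Only numpy, scipy, OpenCV 4.12 (cv2) and the standard library are available. Lean on these libraries where they do the work, as an engineer would, in place of code of your own. Each camera call takes 0.05 s, during which the arm holds its last target. There are 200 camera calls.

TASK

One of the three leaning tins has been left with a loose wing cap. Try the caps in the tightening direction (clockwise as you face the cap) to find the one that gives, turn it fully home until it stops, then fully raise the flag beside that tin (on its left as seen from the robot). Do not force the tight caps round, leave the other flags lowered and do not push the other things about.

Things in the scene. Friction and masses are not known exactly. Their poses are not given: they have to be found in the camera images.
- rack: plywood base board 340 x 540 x 15 mm, fixed; origin under its centre, +x away from the robot, +y left. It carries three identical stands 180 mm apart along y, each with a 90 mm round, 150 mm tall aluminium tin leaning 28 deg from vertical away from the robot. Every tin's axis, pointing out of its cap, is (0.470, 0, 0.883) in the board's frame
- left_wing (a point): left tin: centre of the outer face of its black wing cap, on the tin's axis. The wing is a bar 70 mm long, 14 mm thick (along the board's y), 32 mm deep along the axis, on a cap disc 64 mm across, 12 mm thick. At the start the bar's length runs in the upright x-z plane, square to the axis and the board's y, within 0.1 rad. Fixed to the board: it does not turn with the cap
- left_pivot (a point): left tin: pivot of its flag, 90 mm left (+y) of the tin's axis. Arm 8 mm thick, its end 105 mm from the pivot; the outer 40 mm is a plate 50 mm wide (along y). Lowered it leans 40 deg from vertical towards the robot (-x); pushed from the robot's side it swings in the board's x-z plane away from the robot to a stop 9 deg past upright. Friction 0.12 N m holds it anywhere
- middle_wing (a point): middle tin: centre of the outer face of its black wing cap, on the tin's axis. The wing is a bar 70 mm long, 14 mm thick (along the board's y), 32 mm deep along the axis, on a cap disc 64 mm across, 12 mm thick. At the start the bar's length runs in the upright x-z plane, square to the axis and the board's y, within 0.1 rad. Fixed to the board: it does not turn with the cap
- middle_pivot (a point): middle tin: pivot of its flag, 90 mm left (+y) of the tin's axis. Arm 8 mm thick, its end 105 mm from the pivot; the outer 40 mm is a plate 50 mm wide (along y). Lowered it leans 40 deg from vertical towards the robot (-x); pushed from the robot's side it swings in the board's x-z plane away from the robot to a stop 9 deg past upright. Friction 0.12 N m holds it anywhere
- right_wing (a point): right tin: centre of the outer face of its black wing cap, on the tin's axis. The wing is a bar 70 mm long, 14 mm thick (along the board's y), 32 mm deep along the axis, on a cap disc 64 mm across, 12 mm thick. At the start the bar's length runs in the upright x-z plane, square to the axis and the board's y, within 0.1 rad. Fixed to the board: it does not turn with the cap
- right_pivot (a point): right tin: pivot of its flag, 90 mm left (+y) of the tin's axis. Arm 8 mm thick, its end 105 mm from the pivot; the outer 40 mm is a plate 50 mm wide (along y). Lowered it leans 40 deg from vertical towards the robot (-x); pushed from the robot's side it swings in the board's x-z plane away from the robot to a stop 9 deg past upright. Friction 0.12 N m holds it anywhere
- cap_a (a joint): turn of one of the three wing caps, rad; it is not known on which tin. Grows clockwise as seen facing the cap from outside (tightening). Starts between -0.1 and 0.1. A tight cap does not move under 9 N m; a loose one turns at about 0.25 N m until it stops hard at 0.7 (fully home)
- flag_a (a joint): swing of the flag beside cap_a, on the same stand, rad: 0 lowered, 0.70 upright, 0.85 at its raised stop
- cap_b (a joint): turn of one of the three wing caps, rad; it is not known on which tin. Grows clockwise as seen facing the cap from outside (tightening). Starts between -0.1 and 0.1. A tight cap does not move under 9 N m; a loose one turns at about 0.25 N m until it stops hard at 0.7 (fully home)
- flag_b (a joint): swing of the flag beside cap_b, on the same stand, rad: 0 lowered, 0.70 upright, 0.85 at its raised stop
- cap_c (a joint): turn of one of the three wing caps, rad; it is not known on which tin. Grows clockwise as seen facing the cap from outside (tightening). Starts between -0.1 and 0.1. A tight cap does not move under 9 N m; a loose one turns at about 0.25 N m until it stops hard at 0.7 (fully home)
- flag_c (a joint): swing of the flag beside cap_c, on the same stand, rad: 0 lowered, 0.70 upright, 0.85 at its raised stop
- tape: roll of masking tape 100 mm across, 25 mm high, lying on the board on the robot's side of the tins; origin under its centre
- wrench: steel wrench lying on the board on the robot's side of the tins, along y
- mixcup: white mixing cup, 100 mm across, 120 mm high, at the left; origin under its centre
- gunpot: aluminium spray-gun pot, 84 mm across, 118 mm high, at the right; origin under its centre
- hammer: hammer lying at the right
- paintcan: steel paint tin, 150 mm across, 160 mm high, at the left; origin under its centre
- brush: paint brush lying at the left, along y

How it is judged:
By the outcome, as a careful person would: the job done as asked, in the order asked, and still so for the second after the job is handed in, with the robot touching nothing.
It also fails if it takes over 72 s, if anything falls off the work surface, if the arm or the gripper's body presses on something with over 40 N, if the wrist force passes 120 N, or if a joint passes its speed limit or range.

## Working session

There is one attempt and no reset: what is moved stays moved. The work goes in short steps, Python scripts to look and compute and a tool call to move; the robot and the scene stay as the last step left them, time stands still between calls to the robot, and variables do not carry over. Pictures are saved under pics/ and viewed, at most 10 in all, crops included, and the job is handed in when it is done.

Besides the shell and the picture viewer there is one more tool, called after "Request:" as a command line: name --argument value ..., lists and objects as JSON in quotes. drive_tool: Moves the arm, as the interface text tells. Its arguments: {"type":"object","properties":{"rows":{"type":"array","items":{"type":"array"}},"jaw":{"type":"number"},"grip_force":{"type":"number"}},"required":["rows"]}

```bash
mkdir -p pics
python3 - <<'E'
from station import ctrl, vision
import cv2,numpy as np
o=ctrl.get_obs(); print(o, ctrl.finger_overhang)
for n in ["scene","side"]:
    d=vision.get_image(n); cv2.imwrite(f"pics/{n}0.png",d["image"]); print(n,d["vertical_fov"],d["cx"],d["cy"],d["R"],d["t"])
    np.savez(n+"0.npz",**d)
E
```

```text
{'t': 0.0, 'q': array([ 9.90013894e-01,  5.34214191e-02,  1.61432543e+00, -3.15483770e-06,
        1.47600588e+00, -1.19002419e-01]), 'dq': array([-4.15792631e-04, -7.94343265e-04,  4.04163127e-04,  1.66168966e-03,
        8.45602685e-04, -3.87139775e-05]), 'effort': array([ 7.98690598e-04, -3.93691099e+01, -3.70173061e+01, -5.14209637e-05,
        6.86397718e-03,  2.39679474e-05]), 'tool_pos': array([0.27819861, 0.55913049, 0.30260406]), 'tool_rot': array([-0.71876503, -3.05750514,  0.0031884 ]), 'contact_force': array([-0.35089312, -0.26935668,  0.69587047]), 'wrist_torque': array([-0.02510806, -0.05673115, -0.02227281]), 'grip_force': 0.0, 'opening': 0.08508535004743577} 0.0726
scene 44.389658619579 273.7755409395304 210.17612208101949 [[-0.61964074  0.78487185 -0.00464075]
 [ 0.61824244  0.48443041 -0.61895352]
 [-0.48355107 -0.38639793 -0.7854139 ]] [ 0.31008107 -0.20271341  1.74090035]
side 53.73925376346336 281.11347933555527 206.0110396577053 [[-0.77696225  0.62927415  0.01853913]
 [ 0.39396381  0.50897318 -0.76533575]
 [-0.49104193 -0.58733324 -0.64336419]] [ 0.36346163 -0.08300665  1.73962639]
```

View pics/scene0.png

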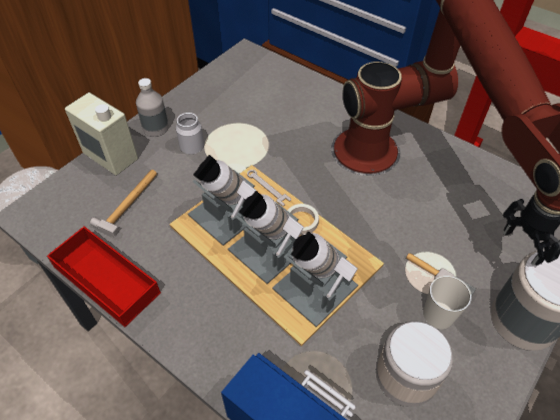

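View pics/side0.png

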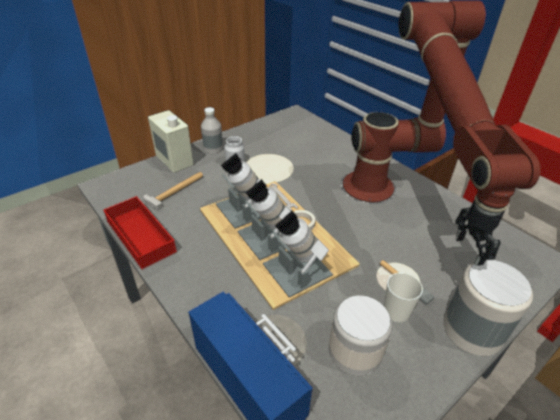

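The scene view shows the rack: caps at about (207,168), (252,205), (303,243) px for right, middle and left, with flags beside them. The side view shows the same three caps at about (232,165), (257,190), (287,223). Next I'll measure the board corners and caps from enlarged crops.

Run:
```python
import cv2,numpy as np
a=np.load("scene0.npz")["image"][145:345,160:395]; b=np.load("side0.npz")["image"][140:310,190:365]
a=cv2.resize(a,None,fx=3.4,fy=3,interpolation=cv2.INTER_CUBIC); cv2.imwrite("pics/ca.png",a)
b=cv2.resize(b,None,fx=3.4,fy=3.4,interpolation=cv2.INTER_CUBIC); cv2.imwrite("pics/cb.png",b)
for n in["scene","side"]:
    im=np.load(n+"0.npz")["image"]; h=cv2.cvtColor(im,cv2.COLOR_BGR2HSV)
    m=cv2.inRange(h,(10,70,120),(28,255,255)); k,l,s,c=cv2.connectedComponentsWithStats(m)
    # join pieces near the board
    roi=np.zeros_like(m); roi[165:345,165:390]=255
    pts=cv2.findNonZero(cv2.morphologyEx(m&roi,cv2.MORPH_OPEN,np.ones((2,2))))
    hull=cv2.convexHull(pts); print(n,cv2.approxPolyDP(hull,4,True)[:,0].tolist())
```

```text
scene [[384, 265], [300, 345], [171, 224], [253, 166]]
side [[390, 271], [273, 309], [166, 192], [200, 173], [279, 185], [386, 262]]
```

View pics/ca.png

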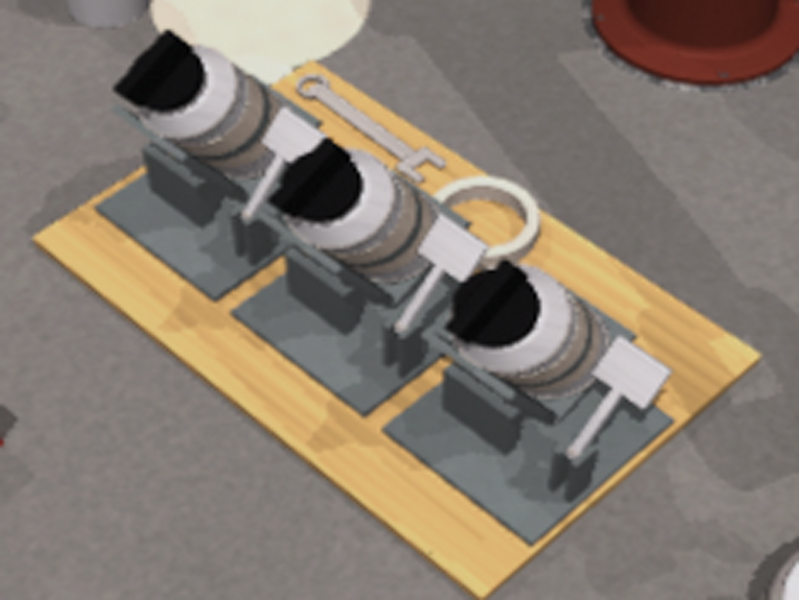

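View pics/cb.png

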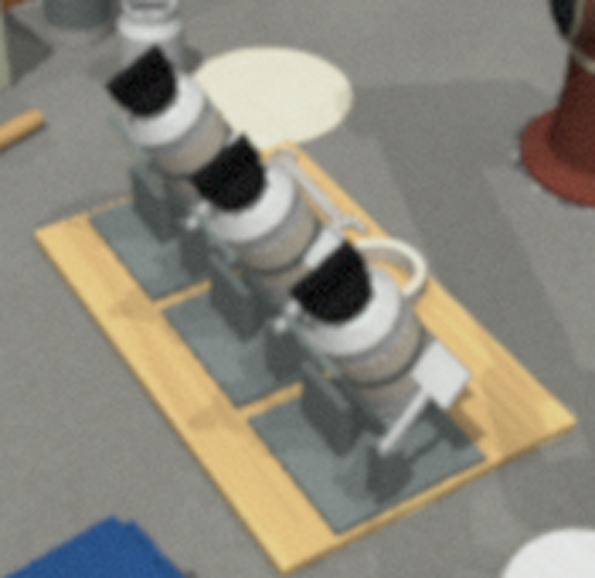

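The crops give the board corners (scene crop (760,356), (483,597), (35,238), (297,65)) and the bar ends. In the scene crop, the left bar runs about (505,264)–(449,333). I'll solve the board pose and triangulate.

```bash
cat > h.py <<'E'
import numpy as np, cv2
def ray(d,px):
    f=210/np.tan(np.radians(float(d["vertical_fov"]))/2)
    v=np.array([(px[0]-d["cx"])/f,(px[1]-d["cy"])/f,1.]); R=d["R"]
    r=R.T@v; return -R.T@d["t"], r/np.linalg.norm(r)
def plane(d,px,z):
    c,r=ray(d,px); return c+r*(z-c[2])/r[2]
def tri(d1,p1,d2,p2):
    A=[];b=[]
    c1,r1=ray(d1,p1);c2,r2=ray(d2,p2)
    M=lambda r:np.eye(3)-np.outer(r,r)
    X=np.linalg.solve(M(r1)+M(r2),M(r1)@c1+M(r2)@c2)
    return X,np.linalg.norm(np.cross(r1,X-c1))+np.linalg.norm(np.cross(r2,X-c2))
def proj(d,X):
    f=210/np.tan(np.radians(float(d["vertical_fov"]))/2); p=d["R"]@X+d["t"]; return p[:2]/p[2]*f+[d["cx"],d["cy"]]
E
python3 - <<'E'
from h import *
np.set_printoptions(precision=4,suppress=True)
a,b=np.load("scene0.npz"),np.load("side0.npz")
A=lambda p:(160+p[0]/3.4,145+p[1]/3); B=lambda p:(190+p[0]/3.4,140+p[1]/3.4)
ca=[A(p) for p in[(760,356),(483,597),(35,238),(297,65)]]
cb=[B(p) for p in[(575,422),(285,570),(36,232),(290,143)]]
L=np.array([[-.17,.27],[.17,.27],[.17,-.27],[-.17,-.27]])
for d,c in((a,ca),(b,cb)):
    P=np.array([plane(d,p,.015)[:2] for p in c]); print(P)
    H=P-P.mean(0);S=(L.T@H);th=np.arctan2(S[0,1]-S[1,0],S[0,0]+S[1,1])
    R=np.array([[np.cos(th),-np.sin(th)],[np.sin(th),np.cos(th)]])
    print("c",P.mean(0),"yaw",th,"res",P-P.mean(0)-L@R.T)
W=dict(left=[(505,264),(449,333),(345,241),(294,290)],mid=[(326,142),(270,200),(241,136),(194,180)],right=[(170,32),(116,88),(155,47),(107,85)])
for n,(p,q,r,s) in W.items():
    u=tri(a,A(p),b,B(r)); v=tri(a,A(q),b,B(s)); print(n,u,v,(u[0]+v[0])/2,np.linalg.norm(u[0]-v[0]))
F=dict(leftplate=[(632,373),(440,376)],leftpiv=[(572,458),(380,450)],)
for n,(p,r) in F.items(): print(n,tri(a,A(p),b,B(r)))
E
```

```text
[[ 0.3631  0.2839]
 [ 0.6962  0.2455]
 [ 0.6352 -0.286 ]
 [ 0.3145 -0.2563]]
c [ 0.5023 -0.0032] yaw -0.10245095227484356 res [[ 0.0023  0.0012]
 [-0.0028 -0.0025]
 [-0.0086  0.0031]
 [ 0.009  -0.0019]]
[[ 0.3639  0.2851]
 [ 0.6958  0.2463]
 [ 0.6326 -0.2873]
 [ 0.3018 -0.2438]]
c [0.4985 0.0001] yaw -0.11908063824480732 res [[ 0.0021 -0.0032]
 [-0.0036 -0.0017]
 [-0.0026  0.0009]
 [ 0.0042  0.004 ]]
left (array([0.5566, 0.15  , 0.2592]), np.float64(8.770997079057106e-05)) (array([0.6138, 0.1482, 0.2312]), np.float64(0.00562688733209548)) [0.5852 0.1491 0.2452] 0.06377026258586073
mid (array([ 0.5344, -0.0287,  0.2564]), np.float64(0.000403979893197816)) (array([ 0.5821, -0.0432,  0.2163]), np.float64(0.004353589668638289)) [ 0.5583 -0.0359  0.2363] 0.06400101629065583
right (array([ 0.5096, -0.2085,  0.2536]), np.float64(0.00022304920550362)) (array([ 0.5671, -0.2155,  0.2259]), np.float64(0.002325626801375006)) [ 0.5384 -0.212   0.2397] 0.06418767468176757
leftplate (array([0.5223, 0.2457, 0.1493]), np.float64(0.0004574240795920652))
leftpiv (array([0.586 , 0.2422, 0.0928]), np.float64(2.502515391813329e-05))
```

Request:
drive_tool --rows '[[[0,0,-0.015],-0.0855],[[0,0,-0.015],-0.0855],[[0,0,-0.015],-0.0855],[[0,0,-0.015],-0.0855],[[-0.018,-0.022,0],0],[[-0.018,-0.022,0],0],[[-0.018,-0.022,0],0],[[-0.018,-0.022,0],0],[[-0.018,-0.022,0],0],[[-0.018,-0.022,0],0]]' --jaw 1 --grip_force 40

```text
t: 1.1
tool_pos: [0.3702, 0.4144, 0.3633]
tool_rot: [-0.188, -3.135, 0.001]
contact_force: [-0.1, -0.7, -0.5]
opening: 0.0001
grip_force: 0.0
```

Request:
drive_tool --rows '[[[-0.018,-0.022,0],0],[[-0.018,-0.022,0],0],[[-0.018,-0.022,0],0],[[-0.018,-0.022,0],0],[[-0.018,-0.022,0],0],[[-0.018,-0.022,0],0],[[-0.018,-0.022,0],0],[[-0.018,-0.022,0],0],[[-0.018,-0.022,0],0],[[0,0,0],0]]'

```text
t: 2.1
tool_pos: [0.5082, 0.1973, 0.3632]
tool_rot: [-0.194, -3.135, 0.002]
contact_force: [-0.3, -0.0, 0.7]
opening: 0.0001
grip_force: 0.0
```

Run:
```python
from station import ctrl, vision
from h import *
np.set_printoptions(precision=4,suppress=True)
o=ctrl.get_obs();print(o["tool_pos"],o["t"])
d=vision.get_image("wrist");np.savez("wr1.npz",**d);im=d["image"].copy()
s=np.array([-.118,.993,0])
for W in [(.587,.146,.2405),(.566,-.033,.2405)]:
    W=np.array(W)
    ex=np.array([.993,-.118,0]);ez=np.array([0,0,1]);u=-.883*ex+.47*ez
    for X in (W-.035*u,W+.035*u): 
        p=proj(d,X);print(p);cv2.circle(im,tuple(int(v) for v in p),3,(0,0,255),1) if abs(p).max()<2000 else 0
cv2.imwrite("pics/w1.png",im)
```

```text
[0.5082 0.1973 0.3632] 2.1
[226.4375 362.9562]
[213.6368 319.2832]
[ -4.2712 364.198 ]
[-71.9769 320.9419]
```

View pics/w1.png

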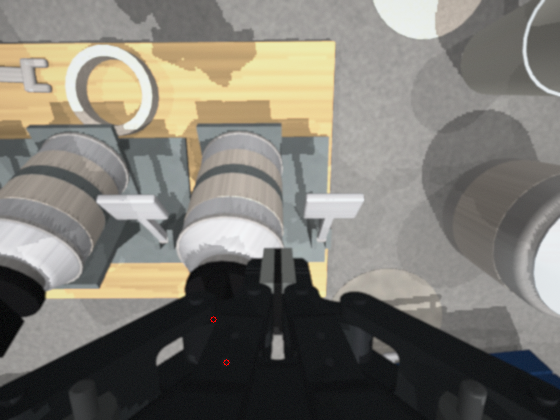

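The wrist view (up is toward the robot) shows the left cap at about (225,280), partly behind the gripper, with its flag plate at (335,207). That agrees with the estimate. Now I'll move beside the bar, descend and push left.

Request:
drive_tool --rows '[[[-0.018,-0.025,0],0],[[-0.018,-0.025,0],0],[[-0.018,-0.024,0],0],[[0,0,0],0],[[0,0,0.018],0],[[0,0,0.017],0],[[0,0,0.017],0],[[0,0,0],0]]'

```text
t: 2.95
tool_pos: [0.55, 0.1203, 0.3076]
tool_rot: [-0.186, -3.129, 0.001]
contact_force: [-0.7, 0.2, 0.3]
opening: -0.0001
grip_force: 0.0
```

Request:
drive_tool --rows '[[[0,0.002,0],0],[[0,0.002,0],0],[[0,0.002,0],0],[[0,0.002,0],0],[[0,0,0],0]]'

```text
t: 3.45
tool_pos: [0.553, 0.1279, 0.3125]
tool_rot: [0.187, 3.135, 0.0]
contact_force: [-0.2, -0.3, -0.3]
opening: 0.0
grip_force: 0.0
```

Request:
drive_tool --rows '[[[0,0.002,0],0],[[0,0.001,0],0],[[0,0,0],0]]'

```text
t: 3.75
tool_pos: [0.5532, 0.1297, 0.3122]
tool_rot: [0.189, 3.136, -0.004]
contact_force: [-1.3, -4.3, 2.0]
opening: -0.0001
grip_force: 2.5
```

Request:
drive_tool --rows '[[[0,0.002,0],0],[[0,0,0],0]]'

```text
t: 3.95
tool_pos: [0.5533, 0.1303, 0.3123]
tool_rot: [-0.19, -3.135, 0.01]
contact_force: [-3.4, -10.6, 3.7]
opening: -0.0005
grip_force: 5.3
```

Request:
drive_tool --rows '[[[0,0.002,0],0],[[0,0,0],0],[[0,0,0],0]]'

```text
t: 4.25
tool_pos: [0.5535, 0.1308, 0.3123]
tool_rot: [-0.191, -3.134, 0.016]
contact_force: [-3.1, -16.3, 2.9]
opening: -0.0001
grip_force: 8.0
```

Request:
drive_tool --rows '[[[0,0.001,0],0],[[0,0,0],0],[[0,0,0],0]]'

```text
t: 4.55
tool_pos: [0.5535, 0.1311, 0.3123]
tool_rot: [-0.192, -3.134, 0.019]
contact_force: [-3.9, -18.8, 4.0]
opening: -0.0003
grip_force: 9.4
```

The left cap held at 19 N (about 0.55 N m), so it is tight. On to the middle cap.

Request:
drive_tool --rows '[[[0,-0.008,0],0],[[0,-0.008,0],0],[[0,0,-0.02],0],[[0,0,-0.025],0],[[0,-0.03,0],0],[[0,-0.03,0],0],[[0,-0.03,0],0],[[0,-0.03,0],0],[[0,-0.03,0],0],[[0,-0.03,0],0]]'

```text
t: 5.55
tool_pos: [0.5301, -0.0599, 0.3569]
tool_rot: [0.187, 3.135, 0.001]
contact_force: [0.7, -0.3, -0.6]
opening: -0.0004
grip_force: 0.0
```

Request:
drive_tool --rows '[[[0,0,0],0],[[0,0,0.015],0],[[0,0,0.015],0],[[0,0,0.015],0],[[0,0,0],0],[[0,0.002,0],0],[[0,0.002,0],0],[[0,0.002,0],0],[[0,0.002,0],0],[[0,0,0],0]]'

```text
t: 6.55
tool_pos: [0.5315, -0.0508, 0.3124]
tool_rot: [0.187, 3.135, -0.0]
contact_force: [-0.1, 0.4, 1.0]
opening: 0.0002
grip_force: 0.0
```

Request:
drive_tool --rows '[[[0,0.002,0],0],[[0,0.002,0],0],[[0,0,0],0]]'

```text
t: 6.85
tool_pos: [0.5318, -0.048, 0.3122]
tool_rot: [0.189, 3.136, -0.005]
contact_force: [-0.6, -4.6, 0.8]
opening: 0.0001
grip_force: 2.4
```

Request:
drive_tool --rows '[[[0,0.002,0],0],[[0,0,0],0],[[0,0,0],0]]'

```text
t: 7.15
tool_pos: [0.5318, -0.0468, 0.3122]
tool_rot: [-0.19, -3.135, 0.007]
contact_force: [-2.4, -8.3, 0.7]
opening: 0.0002
grip_force: 3.9
```

Request:
drive_tool --rows '[[[0,0.002,0],0],[[0,0,0],0],[[0,0,0],0]]'

```text
t: 7.45
tool_pos: [0.5319, -0.0452, 0.3124]
tool_rot: [-0.19, -3.135, 0.009]
contact_force: [-2.9, -8.9, 1.6]
opening: 0.0002
grip_force: 4.7
```

The force levels off near 9 N while the tool keeps moving, so the middle cap is the loose one. I'll keep turning it.

Request:
drive_tool --rows '[[[0,0.002,0],0],[[0,0.002,0],0],[[0,0.001,0],0],[[0,0,0],0]]'

```text
t: 7.85
tool_pos: [0.5322, -0.0404, 0.3125]
tool_rot: [-0.19, -3.134, 0.01]
contact_force: [-5.2, -9.3, 2.9]
opening: -0.0
grip_force: 5.4
```

Request:
drive_tool --rows '[[[0,0.002,0],0],[[0,0.002,0],0],[[0,0.001,0],0],[[0,0,0],0]]'

```text
t: 8.25
tool_pos: [0.5329, -0.0354, 0.3123]
tool_rot: [-0.19, -3.134, 0.01]
contact_force: [-3.7, -9.5, 2.5]
opening: 0.0002
grip_force: 5.2
```

Request:
drive_tool --rows '[[[0,0.002,0],0],[[0,0.001,0],0],[[0,0,0],0]]'

```text
t: 8.55
tool_pos: [0.5335, -0.0326, 0.3121]
tool_rot: [-0.191, -3.135, 0.011]
contact_force: [-1.8, -9.7, 0.8]
opening: -0.0001
grip_force: 4.7
```

Request:
drive_tool --rows '[[[0,0.002,0],0],[[0,0.001,0],0],[[0,0,0],0]]'

```text
t: 8.85
tool_pos: [0.5339, -0.0298, 0.3119]
tool_rot: [-0.191, -3.135, 0.011]
contact_force: [-1.3, -11.4, 1.1]
opening: -0.0002
grip_force: 4.4
```

Request:
drive_tool --rows '[[[0,0.002,0],0],[[0,0.001,0],0],[[0,0,0],0]]'

```text
t: 9.15
tool_pos: [0.534, -0.0286, 0.3119]
tool_rot: [-0.193, -3.134, 0.019]
contact_force: [-3.4, -18.3, -0.1]
opening: 0.0005
grip_force: 7.1
```

Request:
drive_tool --rows '[[[0,0.002,0],0],[[0,0,0],0],[[0,0,0],0]]'

```text
t: 9.45
tool_pos: [0.5341, -0.028, 0.3118]
tool_rot: [-0.194, -3.134, 0.025]
contact_force: [-4.2, -22.7, -0.0]
opening: -0.0003
grip_force: 9.1
```

Request:
drive_tool --rows '[[[0,0.002,0],0],[[0,0,0],0],[[0,0,0],0]]'

```text
t: 9.75
tool_pos: [0.5342, -0.0274, 0.3118]
tool_rot: [-0.196, -3.133, 0.03]
contact_force: [-5.6, -28.2, -0.6]
opening: 0.0001
grip_force: 11.1
```

The force is rising steeply, so this looks like the stop. I'll back off, lift and look to check.

Request:
drive_tool --rows '[[[0,-0.008,0],0],[[0,-0.012,0],0],[[0,0,-0.02],0],[[0,0,-0.025],0],[[0.03,-0.02,0],0],[[0.03,-0.02,0],0],[[0.03,-0.02,0],0],[[0,0,0],0]]'

```text
t: 10.55
tool_pos: [0.434, -0.0897, 0.357]
tool_rot: [0.192, 3.135, 0.0]
contact_force: [0.5, -0.6, -1.1]
opening: 0.0001
grip_force: 0.0
```

Run:
```python
from station import ctrl, vision
import cv2,numpy as np
print(ctrl.get_obs()["tool_pos"])
c=[]
for n,(x,y) in dict(scene=(190,135),side=(205,135)).items():
    d=vision.get_image(n);np.savez(n+"1.npz",**d)
    c.append(cv2.resize(d["image"][y:y+150,x:x+100],None,fx=4,fy=4,interpolation=cv2.INTER_CUBIC))
cv2.imwrite("pics/after.png",np.hstack(c))
```

```text
[ 0.43404544 -0.08972911  0.3570081 ]
```

View pics/after.png

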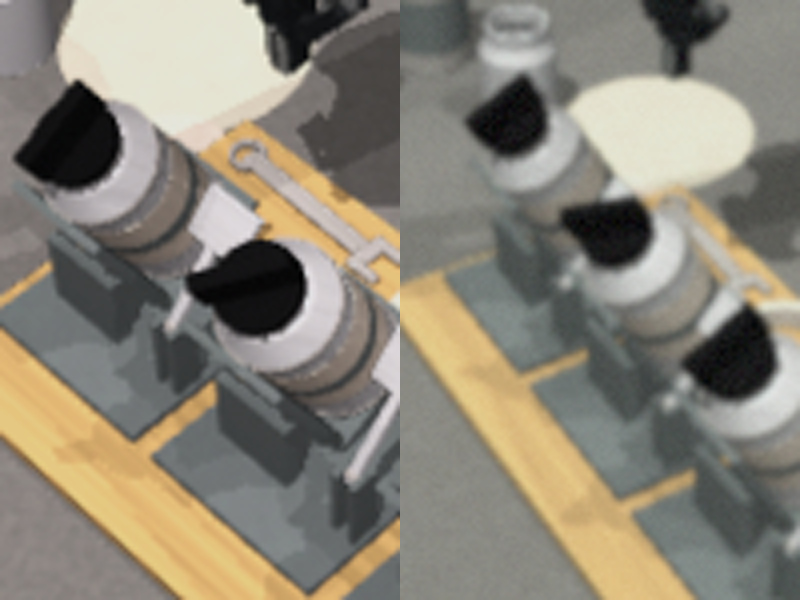

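The middle bar has clearly turned (scene crop: bar runs about (190,285)–(265,242); side crop: (565,210)–(640,198)). I'll compare this with the 0.7 rad direction.

Run:
```python
from h import *
np.set_printoptions(precision=1,suppress=True)
a,b=np.load("scene1.npz"),np.load("side1.npz")
y=-.118;ex=np.array([np.cos(y),np.sin(y),0]);ey=np.array([-ex[1],ex[0],0]);ez=np.array([0,0,1.])
u=-.883*ex+.47*ez
W=np.array([.587,.146,.2405])-.18*ey; print(W)
for th in(0,.4,.5,.6,.7):
    r=np.cos(th)*u+np.sin(th)*ey; w=np.cos(th)*ey-np.sin(th)*u
    L=[W+s*.035*r+k*.007*w for s,k in((-1,-1),(-1,1),(1,1),(1,-1))]
    print(th,*[((proj(a,X)-[190,135])*4) for X in L],"|",*[((proj(b,X)-[205,135])*4+[400,0]) for X in L])
```

```text
[ 0.6 -0.   0.2]
0 [185.4 310.1] [200.5 322.5] [270.2 235. ] [254.8 222.9] | [551.6 231.8] [559.9 241.1] [626.7 184.1] [617.9 175.2]
0.4 [176.8 291.8] [185.2 309.9] [279.3 253.2] [270.4 235.2] | [549.1 218.8] [551.5 231.6] [629.7 197.1] [626.7 184.3]
0.5 [175.9 286.6] [182.4 305.7] [280.3 258.4] [273.3 239.3] | [549.5 215.2] [550.3 228.6] [629.5 200.7] [628.1 187.2]
0.6 [175.5 281.3] [180.  301.2] [280.8 263.7] [275.8 243.7] | [550.2 211.5] [549.5 225.4] [628.8 204.4] [629.  190.4]
0.7 [175.7 276. ] [178.1 296.5] [280.8 269.2] [277.8 248.4] | [551.3 207.9] [549.1 222.1] [627.8 208.2] [629.6 193.8]
```

Run:
```python
import cv2,numpy as np
from h import *
a=np.load("scene1.npz");b=np.load("side1.npz")
def crop(d,x,y):
    i=cv2.resize(d["image"][y:y+40,x:x+40],None,fx=10,fy=10,interpolation=cv2.INTER_CUBIC).astype(float)
    return np.clip(255*(i/110)**.6,0,255).astype(np.uint8)
cv2.imwrite("pics/z.png",np.hstack([crop(a,232,185),crop(b,240,175)]))
```

```text
(no output)
```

View pics/z.png

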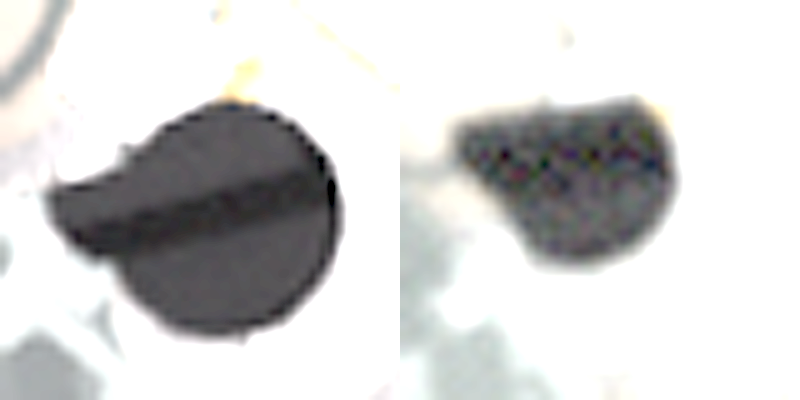

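The dark side face of the bar slopes about −0.21 to −0.26, against a predicted −0.27 at 0.7 rad, so the cap is fully home. Now the middle tin's flag: I'll go to the robot's side of it.

Request:
drive_tool --rows '[[[-0.002,0.027,0],0],[[-0.002,0.027,0],0],[[-0.002,0.027,0],0],[[-0.002,0.027,0],0],[[-0.002,0.028,0],0],[[-0.002,0.028,0],0],[[0,0,0.03],0],[[0,0,0.03],0],[[0,0,0.03],0],[[0,0,0],0]]'

```text
t: 11.65
tool_pos: [0.4658, 0.0734, 0.2617]
tool_rot: [-0.185, -3.126, -0.0]
contact_force: [-0.7, 0.4, -1.2]
opening: 0.0001
grip_force: 0.0
```

Run:
```python
from station import ctrl, vision
import cv2
print(ctrl.get_obs()["tool_pos"])
cv2.imwrite("pics/w2.png",vision.get_image("wrist")["image"])
```

```text
[0.46577999 0.07339701 0.26169989]
```

View pics/w2.png

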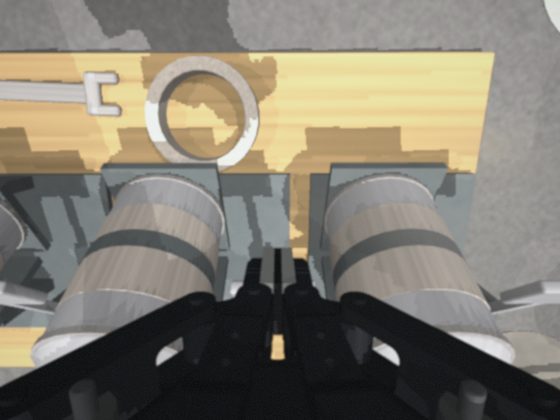

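The wrist view shows the fingertips at (270,255), centred between the tins. The flag plate's edges peep out at (235,288) and (318,286), so it is centred. I'll lower and push.

Request:
drive_tool --rows '[[[0,0,0.015],0],[[0,0,0.015],0],[[0,0,0],0],[[-0.005,0,0],0],[[-0.005,0,0],0],[[-0.005,0,0],0],[[-0.005,0,0],0],[[0,0,0],0]]'

```text
t: 12.5
tool_pos: [0.4872, 0.0702, 0.2416]
tool_rot: [-0.187, -3.131, -0.0]
contact_force: [-16.8, 0.9, 21.7]
opening: 0.0001
grip_force: 14.2
```

Request:
drive_tool --rows '[[[-0.005,0,0],0],[[-0.005,0,0],0],[[-0.005,0,-0.002],0],[[-0.005,0,-0.002],0],[[-0.005,0,-0.002],0],[[-0.005,0,-0.002],0],[[0,0,0],0]]'

```text
t: 13.2
tool_pos: [0.5229, 0.066, 0.2585]
tool_rot: [0.187, 3.118, -0.0]
contact_force: [-10.2, -0.9, 38.2]
opening: 0.0
grip_force: 19.9
```

Request:
drive_tool --rows '[[[-0.005,0,-0.001],0],[[-0.005,0,-0.001],0],[[-0.005,0,0],0],[[-0.005,0,0],0],[[0,0,0],0]]'

```text
t: 13.7
tool_pos: [0.5449, 0.0633, 0.2617]
tool_rot: [0.187, 3.11, -0.0]
contact_force: [-0.5, -1.7, 35.0]
opening: -0.0001
grip_force: 17.7
```

The tool is being pressed upward, so the tip seems to be riding on the flag's end edge. I'll lift and look.

Request:
drive_tool --rows '[[[0,0,-0.025],0],[[0,0,-0.025],0],[[0,0,-0.02],0],[[0.025,0,0],0],[[0.03,0,0],0],[[0.03,0,0],0],[[0,0,0],0]]'

```text
t: 14.4
tool_pos: [0.4512, 0.0746, 0.3174]
tool_rot: [0.187, 3.135, 0.0]
contact_force: [0.5, 0.3, 0.5]
opening: 0.0002
grip_force: 0.0
```

Run:
```python
from station import ctrl, vision
import cv2,numpy as np
o=ctrl.get_obs();print(o["tool_pos"],o["contact_force"])
c=[]
for n,(x,y) in dict(scene=(235,165),side=(245,155)).items():
    d=vision.get_image(n);np.savez(n+"2.npz",**d)
    c.append(cv2.resize(d["image"][y:y+100,x:x+100],None,fx=4,fy=4,interpolation=cv2.INTER_CUBIC))
cv2.imwrite("pics/flag1.png",np.hstack(c))
```

```text
[0.45121015 0.07456549 0.3174425 ] [0.54926444 0.30482657 0.46145599]
```

View pics/flag1.png

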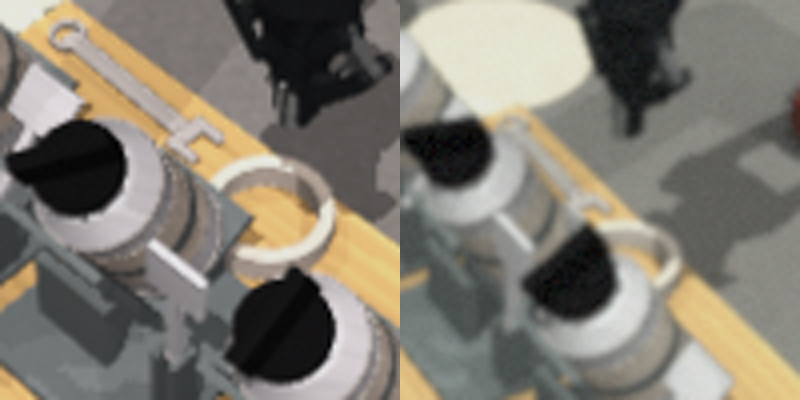

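The flag is now nearly upright (scene crop plate edge at (180,264)), and the cap is unchanged. I'll drop lower on the robot's side and push the plate to its stop.

Request:
drive_tool --rows '[[[0,0,0.027],0],[[0,0,0.027],0],[[0,0,0.026],0],[[0,0,0],0],[[-0.02,0,0],0],[[-0.02,0,0],0],[[-0.01,0,0],0],[[-0.01,0,0],0],[[-0.01,0,0],0],[[0,0,0],0]]'

```text
t: 15.5
tool_pos: [0.5232, 0.0657, 0.2373]
tool_rot: [0.188, 3.135, 0.0]
contact_force: [0.2, -0.5, -0.2]
opening: 0.0002
grip_force: 0.0
```

Request:
drive_tool --rows '[[[-0.005,0,0],0],[[-0.005,0,0],0],[[-0.005,0,0],0],[[-0.005,0,0],0],[[0,0,0],0]]'

```text
t: 16.0
tool_pos: [0.5425, 0.0634, 0.2369]
tool_rot: [0.188, 3.136, 0.0]
contact_force: [0.0, -0.2, -0.2]
opening: 0.0002
grip_force: 0.0
```

Request:
drive_tool --rows '[[[-0.003,0,0],0],[[-0.003,0,0],0],[[-0.002,0,0],0],[[0,0,0],0]]'

```text
t: 16.4
tool_pos: [0.5502, 0.0625, 0.2368]
tool_rot: [0.188, 3.136, 0.0]
contact_force: [-0.5, 0.6, 0.3]
opening: -0.0003
grip_force: 0.2
```

Request:
drive_tool --rows '[[[-0.003,0,0],0],[[-0.002,0,0],0],[[0,0,0],0]]'

```text
t: 16.7
tool_pos: [0.5542, 0.062, 0.2365]
tool_rot: [-0.188, -3.132, -0.0]
contact_force: [-5.2, 1.3, 1.0]
opening: -0.0003
grip_force: 2.8
```

Request:
drive_tool --rows '[[[-0.003,0,0],0],[[0,0,0],0]]'

```text
t: 16.9
tool_pos: [0.5551, 0.062, 0.2364]
tool_rot: [-0.187, -3.125, -0.0]
contact_force: [-15.4, 1.5, 7.3]
opening: 0.0
grip_force: 8.4
```

Request:
drive_tool --rows '[[[-0.003,0,0],0],[[0,0,0],0]]'

```text
t: 17.1
tool_pos: [0.556, 0.0619, 0.2363]
tool_rot: [-0.186, -3.117, -0.0]
contact_force: [-26.4, 1.6, 13.7]
opening: -0.0
grip_force: 14.0
```

The flag is hard against its stop. I'll retreat clear of everything and check.

Request:
drive_tool --rows '[[[0.015,0,0],0],[[0.03,0,0],0],[[0.03,0,0],0],[[0.03,0,0],0],[[0,0,-0.03],0],[[0,0,-0.03],0],[[0,0,-0.03],0],[[0,0,0],0]]'

```text
t: 17.9
tool_pos: [0.4587, 0.0737, 0.3329]
tool_rot: [0.187, 3.125, 0.001]
contact_force: [-0.2, -0.4, 0.3]
opening: 0.0001
grip_force: 0.0
```

Run:
```python
from station import ctrl, vision
import cv2,numpy as np
o=ctrl.get_obs();print(o["tool_pos"],o["contact_force"],o["t"])
c=[]
for n,(x,y) in dict(scene=(200,145),side=(220,140)).items():
    d=vision.get_image(n)
    c.append(cv2.resize(d["image"][y:y+150,x:x+160],None,fx=2.5,fy=4,interpolation=cv2.INTER_CUBIC))
cv2.imwrite("pics/fin.png",np.hstack(c))
```

```text
[0.4587233  0.07368879 0.33287106] [-0.20564702 -0.43173095  0.27550671] 17.9
```

View pics/fin.png

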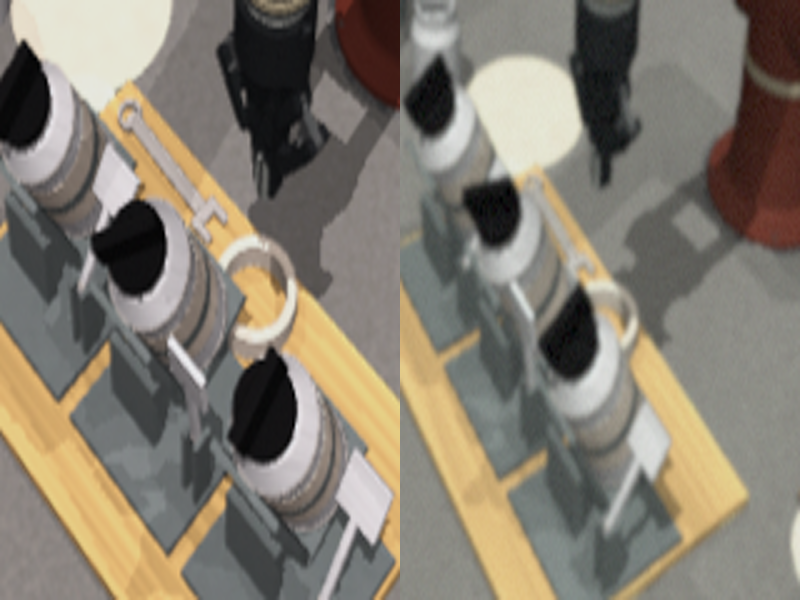

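The middle cap is turned home and its flag plate is past upright (scene crop (187,360)). The left and right flags are still lowered at (362,495) and (117,178), the tape and wrench are undisturbed, and the gripper is clear. Handing in.

```bash
python3 -c "
from station import ctrl
print(ctrl.finish_job())"
```

```text
the job is handed in; nothing more can be done
None
```

The middle cap was the loose one: I turned it home to its stop, raised its flag to its stop, and handed the job in at about 18 s. The left cap held firm when tried; I never tried the right one, because the middle had already given.

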